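# Lay out the heel tray with both heels facing the handle

### The arm

A 6-joint arm with a two-finger parallel gripper is mounted at the origin on the work surface. World frame = base frame: x ahead of the robot, y to its left, z up, the work surface at z = 0. Lengths are in m, angles in rad, forces in N, time in s.
With the tool pointing down it reaches from about 0.375 to 0.9 m from the base axis. Payload 3.1 kg.
Tool frame: the origin (TCP) lies at the centre of the arm's flange, where the gripper is bolted on; the fingertips stand 173 mm ahead of it and the grasp point (between the pads) lies 155 mm ahead of it; z points along the fingers, x is the direction in which the jaws open and shut, and the axes are right-handed (so a half turn about z gives the same grasp; the last joint's range is limited). The gripper opens to 85 mm and grips with 20 to 120 N. Pads are 22 mm wide; open, the fingers measure 114 mm over their backs; the gripper's body (76 mm by 85 mm) begins 54 mm behind the grasp point. The pads swing forward as they close: fully open they stand 13 mm farther back than shut.
Start: joints at [-1.361, 0.527, 1.433, -0, 1.181, -0.178], TCP at [0.236, -0.579, 0.405] pointing down, gripper open.
Joint ranges: [-3.08, 3.08], [-0.75, 2.2], [0.22, 2.44], [-1.43, 4.57], [0, 2.65], [-2.85, 2.85]. Speed limits (rad/s): [2.79, 2.79, 3.14, 3.14, 3.14, 3.14].

### API

Orientations are given as a unit quaternion [x, y, z, w].
In Python, from station import manip gives the robot as it stands.
- The arm moves only by the shell command python3 -m jog 'ROWS' [OPENING] [FORCE]. ROWS is JSON, a list that holds one entry, the list of rows, each a list of 4 numbers: the shift along the world's x, y, z in mm, then the turn about the world's z in degrees. A call has exactly 8 rows; each row shifts and turns the commanded pose from where the row before left it; what a row does not reach is not made up. A row lasts 1/8 s, in which the tool goes at most 62.5 mm and 10.7 degrees, less where a joint would pass 70% of its speed; a pose out of reach is approached as far as the arm can. A call is refused whole if a number of a shift passes 62.5 or a number of a turn 10.7, either way. A call with a gripper value outside its range is refused whole. OPENING is the opening in per cent of the stroke, from 0 (shut) to 100 (fully open), set as the call begins (- or left out, the last holds). The fingers move at their own pace and stop on an object; FORCE is the grip in N (left out, the last holds). Time passes only in rows, so rows that do not move let the fingers close, or fill a call up. It gives the time, the measured TCP pose, the force and the opening at its end, in the units of the state.
- manip.sense(): the state, without advancing time (a new reading comes with each control period).
- manip.snapshot(name): name is "scene" or "side" or "wrist"; returns the picture (420x560x3 uint8, red, green, blue); there is no depth.
- manip.camera_info(name): a dict with "fx", "fy", "cx", "cy" (pixels), "R" (3x3) and "t" (3): a world point X has camera coordinates R X + t. Camera axes: x right, y down, z forward; pixel columns grow to the right and rows downward; lengths in m; the calibration is good to about 2 mm. The wrist camera is an equidistant fisheye: a pixel r from the principal point sees the ray r / f radians off the axis. A picture is of the moment at which its call begins: read the wrist's pose just before it. camera_info takes no time and is no camera call; for the wrist camera it gives the pose at the moment of the call.
- manip.sign_off(): hands the job in, once; it reports no verdict.
The state is a dict: "t": time; "q": joint angles; "qd": joint speeds; "tau": joint torques, N m; "tcp_pos": TCP position; "tool_rot": TCP orientation; "force": force on the tool from outside, world axes, zero at the start; "ft_torque": the same for the moment, N m; "finger_gap": opening from 0.0 (shut) to 1.0 (fully open).
Only numpy, scipy, OpenCV 4.12 (cv2) and the standard library are available. Lean on these libraries where they do the work, as an engineer would, in place of code of your own. Each camera call takes 0.05 s, during which the arm holds its last target. There are 200 camera calls.

### The job

Set out the tray for the next pair of shoes: stand the two leather heels in the two long bays, one in each and right way up as they are, both with their flat breast face towards the tray's handle and lying flat on the bay floor; and slide the roll of tape up off its spindle and lay it flat in the short bay farthest from the handle. Set the pieces down rather than dropping them, and leave everything else on the bench where it is.

Things in the scene. Friction and masses are not known exactly. Their poses are not given: they have to be found in the camera images.
- heel_1: stacked brown leather shoe heel, D-shaped from above, black rubber on top of the rounded part: 72 mm long (x), 56 mm wide (y), 50 mm high, about 0.14 kg; flat breast face at x = -36 mm, parallel flat sides from there to x = +8 mm, then a half-round back of radius 28 mm. Stands right way up at any yaw. Origin at the centre of its underside. The two heels are identical
- heel_2: stacked brown leather shoe heel, D-shaped from above, black rubber on top of the rounded part: 72 mm long (x), 56 mm wide (y), 50 mm high, about 0.14 kg; flat breast face at x = -36 mm, parallel flat sides from there to x = +8 mm, then a half-round back of radius 28 mm. Stands right way up at any yaw. Origin at the centre of its underside. The two heels are identical
- heel_1_breast (a point): middle of the lower edge of heel_1's flat breast face (36 mm from its origin, along its -x)
- heel_2_breast (a point): middle of the lower edge of heel_2's flat breast face (36 mm from its origin, along its -x)
- roll: roll of pale reinforcing tape on a cardboard core: 58 mm across, 40 mm high, bore 26 mm, about 0.1 kg; threaded flat over the spindle's post. Origin at the centre of its underside, z along its axis
- roll_mid (a point): centre of the tape roll, 20 mm above its underside on its axis
- spindle: fixed upright tape spindle: round base 68 mm across and 15 mm high, on it a post 15 mm across whose tip is 90 mm above the bench. Origin on the bench under the post
- tray: fixed white plastic tray 262 mm long (x), 80 mm wide (y), floor 5 mm thick, all walls 6 mm thick with tops 18 mm above the bench; three bays in a row along x, and a steel loop handle standing 30 mm out at its -x end. Origin at the centre of its underside on the bench. The short bay, farthest from the handle, is for the roll
- bay_a (a point): centre of the floor of the heel bay next to the handle; a rectangular pocket 84 mm long (tray x) by 68 mm wide (tray y), floor 5 mm and wall tops 18 mm above the bench; axes as the tray
- bay_b (a point): centre of the floor of the heel bay in the middle of the tray; a rectangular pocket 84 mm long (tray x) by 68 mm wide (tray y), floor 5 mm and wall tops 18 mm above the bench; axes as the tray
- bay_a_front (a point): 36 mm from bay_a towards the handle (tray -x), on the bay floor: where the middle of a heel's breast edge comes when it lies centred
- bay_b_front (a point): 36 mm from bay_b towards the handle (tray -x), on the bay floor: where the middle of a heel's breast edge comes when it lies centred
- bay_roll (a point): centre of the floor of the short bay farthest from the handle, 70 mm (tray x) by 68 mm (tray y), floor 5 mm above the bench
- glue_tin: closed dark steel tin, 72 mm across, 75 mm high; a bystander; leave it where it is. Origin within its outline, on or near the bench
- hammer: hammer, 250 mm long, lying flat; a bystander; leave it where it is. Origin within its outline, on or near the bench
- awl: awl with wooden handle, 160 mm long, lying flat; a bystander; leave it where it is. Origin within its outline, on or near the bench
- brush: brush, 200 mm long, lying flat; a bystander; leave it where it is. Origin within its outline, on or near the bench
- wax_block: block of wax, 70 x 45 mm, 30 mm high; a bystander; leave it where it is. Origin within its outline, on or near the bench

How it is judged:
By the outcome, as a careful person would: the job done as asked, in the order asked, and still so for the second after the job is handed in, with the robot touching nothing.
It also fails if it takes over 67 s, if anything falls off the work surface, if the arm or the gripper's body presses on something with over 40 N, if the wrist force passes 120 N, or if a joint passes its speed limit or range.

## Working session

There is one attempt and no reset: what is moved stays moved. The work goes in short steps, Python scripts to look and compute and a shell command to move; the robot and the scene stay as the last step left them, time stands still between calls to the robot, and variables do not carry over. Pictures are saved under pics/ and viewed, about 8 in all and at most 12, crops included, and the job is handed in when it is done.

```bash
mkdir -p pics; python3 - <<'E'
from station import manip
import cv2,numpy as np
for n in("scene","side"):
    im=manip.snapshot(n);cv2.imwrite(f"pics/{n}0.png",cv2.resize(im[:,:,::-1],(800,600),interpolation=cv2.INTER_CUBIC))
    c=manip.camera_info(n);print(n,{k:np.round(v,3).tolist() for k,v in c.items()})
s=manip.sense();print(s)
E
```

```text
scene {'fx': 382.571, 'fy': 382.571, 'cx': 273.156, 'cy': 209.429, 'R': [[0.818, 0.575, 0.012], [0.455, -0.634, -0.625], [-0.352, 0.517, -0.78]], 't': [-0.426, -0.167, 1.252]}
side {'fx': 414.894, 'fy': 414.894, 'cx': 274.206, 'cy': 215.507, 'R': [[-0.892, -0.451, 0.019], [-0.239, 0.435, -0.868], [0.384, -0.779, -0.496]], 't': [0.449, 0.169, 1.039]}
{'t': 0.1, 'q': array([-1.36150774e+00,  5.28386203e-01,  1.43380537e+00,  1.88001810e-05,
        1.18137983e+00, -1.78472560e-01]), 'qd': array([ 0.00034221, -0.00238615, -0.00240996, -0.00058959, -0.00074345,
       -0.00010404]), 'tau': array([-1.16852341e-03, -4.43304563e+01, -1.78586304e+01, -2.57857437e-04,
        3.91297144e-03, -3.74277164e-06]), 'tcp_pos': array([ 0.23630137, -0.57826598,  0.40381321]), 'tool_rot': array([ 8.30092993e-01, -5.57624107e-01, -7.04240986e-04, -6.94975045e-04]), 'force': array([ 0.33783028, -0.52262465,  0.34708747]), 'ft_torque': array([ 0.0586142 , -0.02780068, -0.01605084]), 'finger_gap': 1.0008804916142884}
```

View pics/scene0.png

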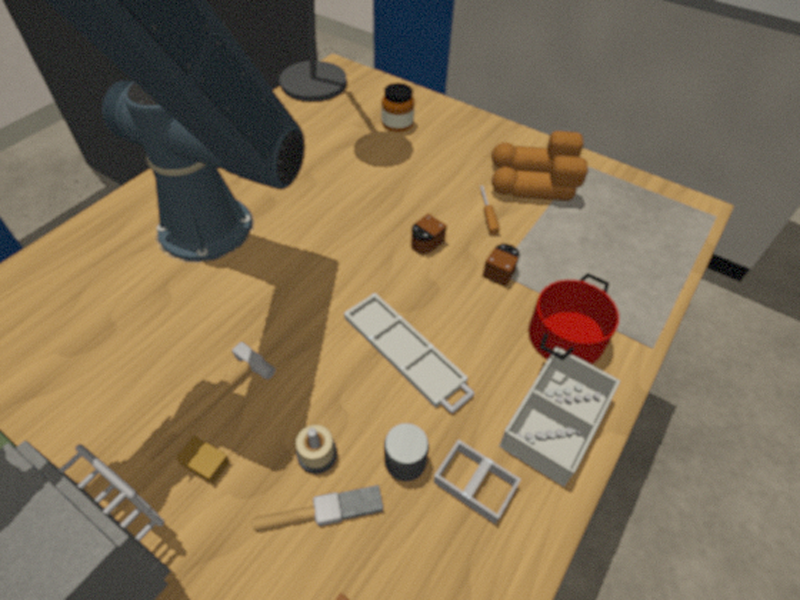

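View pics/side0.png

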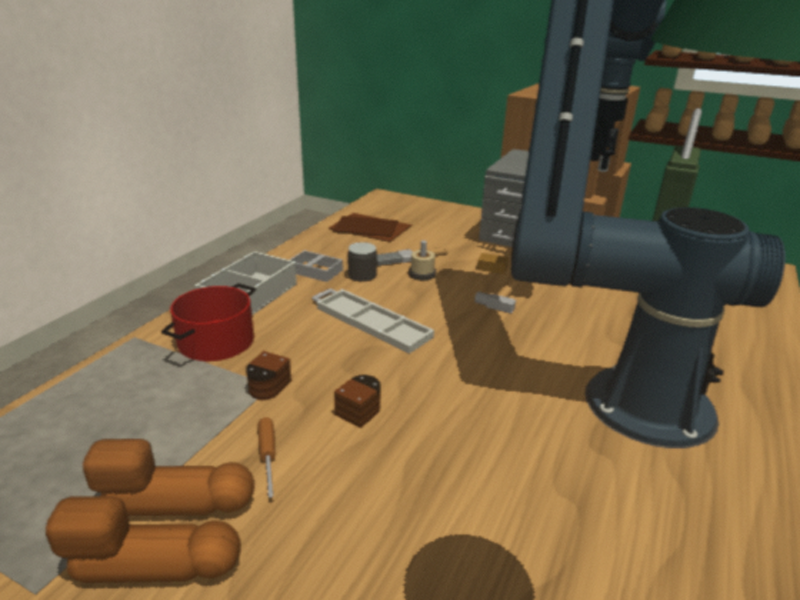

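The scene picture shows heels at about (429,234) and (501,263), the tray from (360,305) to its handle at (457,400), and the spindle with roll at (316,447). The side picture shows the same pieces. Next I'll enlarge these areas.

```bash
python3 - <<'E'
from station import manip
import cv2,numpy as np
I={n:manip.snapshot(n)[:,:,::-1] for n in("scene","side")}
def P(n,x,y,w,h,s):
    p=cv2.resize(I[n][y:y+h,x:x+w],(w*s,h*s),interpolation=cv2.INTER_CUBIC)
    for k in range(0,w,10):
        cv2.line(p,(k*s,0),(k*s,4),(0,0,255));
        if k%20==0: cv2.putText(p,str(x+k),(k*s,14),0,.35,(0,0,255))
    for k in range(0,h,10):
        cv2.line(p,(0,k*s),(4,k*s),(0,0,255))
        if k%20==0: cv2.putText(p,str(y+k),(5,k*s+4),0,.35,(0,0,255))
    return p
a=np.hstack([P("scene",280,145,90,60,5),P("scene",200,290,50,60,5)])
b=np.hstack([P("scene",235,200,100,90,4),P("side",165,240,110,60,3).copy() if 0 else cv2.copyMakeBorder(P("side",165,240,110,60,3),0,90*4-180,0,0,cv2.BORDER_CONSTANT)])
b[180:360,400:400+330]=P("side",215,195,110,60,3)
W=max(a.shape[1],b.shape[1]);f=lambda m:cv2.copyMakeBorder(m,0,0,0,W-m.shape[1],cv2.BORDER_CONSTANT)
m=np.vstack([f(a),f(b)]);print(m.shape);cv2.imwrite("pics/m1.png",m[:600])
E
```

```text
(660, 730, 3)
```

View pics/m1.png

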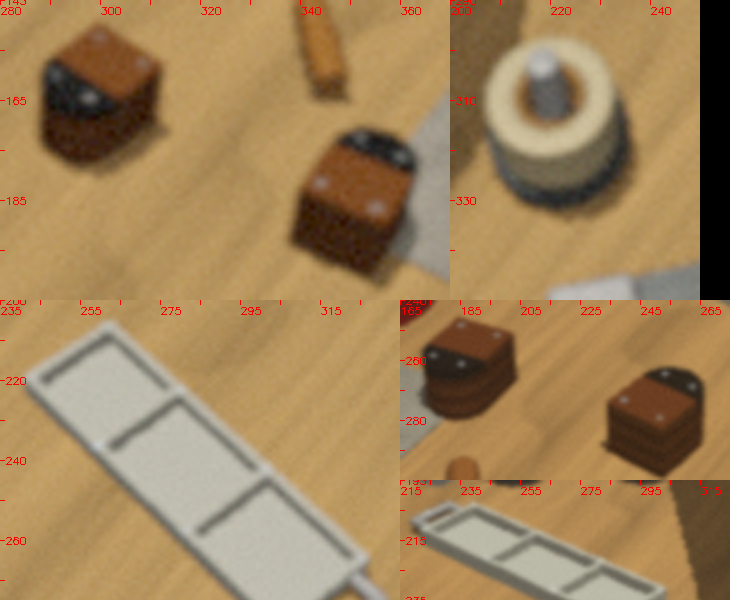

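```bash
cat > h.py <<'E'
from station import manip
import numpy as np
C={n:manip.camera_info(n) for n in("scene","side")}
def ray(c,u,v,fish=False):
    x,y=(u-c['cx'])/c['fx'],(v-c['cy'])/c['fy']
    if fish:
        r=np.hypot(x,y);d=np.array([np.sin(r)*x/r,np.sin(r)*y/r,np.cos(r)])
    else: d=np.array([x,y,1])
    R=np.array(c['R']);return -R.T@np.array(c['t']),R.T@d
def at(c,u,v,z,fish=False):
    o,d=ray(c,u,v,fish);return (o+d*(z-o[2])/d[2])
def proj(c,X,fish=False):
    p=np.array(c['R'])@np.array(X)+np.array(c['t'])
    if fish:
        r=np.hypot(*p[:2]);th=np.arctan2(r,p[2]);return c['cx']+c['fx']*th*p[0]/r,c['cy']+c['fy']*th*p[1]/r
    return c['cx']+c['fx']*p[0]/p[2],c['cy']+c['fy']*p[1]/p[2]
E
python3 - <<'E'
from h import *
S,D=C['scene'],C['side']
def show(n,c,pts,z):
    P=[at(c,*p,z)*1000 for p in pts]
    print(n,[np.round(p[:2]).tolist() for p in P],'d',[round(float(np.linalg.norm(P[i]-P[i-1]))) for i in range(1,len(P))])
show('A sc',S,[(298,149.5),(310.5,158)],.05);show('A sd',D,[(234,275),(252,281)],.05)
show('B sc',S,[(340.5,179.5),(353.5,189)],.05);show('B sd',D,[(184,246),(199.5,251)],.05)
show('tray sc',S,[(241.7,219.5),(262.5,205.5),(328,265.5),(306.5,285.6)],.018)
show('tray sd',D,[(223.3,211.7),(240,203.3),(303.3,231.7)],.018)
show('roll',S,[(220,309.4)],.055);show('tip',S,[(218.6,302.4)],.09);show('tip sd',D,[(296,170.5)],.09)
show('tin',S,[(284,307)],.075)
E
```

```text
A sc [[415.0, 286.0], [468.0, 277.0]] d [54]
A sd [[465.0, 286.0], [417.0, 285.0]] d [48]
B sc [[589.0, 251.0], [638.0, 239.0]] d [50]
B sd [[642.0, 244.0], [594.0, 243.0]] d [48]
tray sc [[426.0, -19.0], [444.0, 56.0], [699.0, -7.0], [684.0, -88.0]] d [77, 263, 82]
tray sd [[685.0, -5.0], [668.0, -78.0], [417.0, -16.0]] d [75, 258]
roll [[563.0, -272.0]] d []
tip [[563.0, -271.0]] d []
tip sd [[552.0, -257.0]] d []
tin [[683.0, -190.0]] d []
```

The measured sizes agree with the given ones: tray 263×80, heel width about 54. I'll move over for wrist views of the tray and then the heels.

```bash
cat > w.py <<'E'
import sys,cv2,pickle
from h import *
c=manip.camera_info("wrist");im=manip.snapshot("wrist");n=sys.argv[1]
pickle.dump((c,im),open(n+".pkl","wb"))
p=cv2.resize(im[:,:,::-1],(800,600),interpolation=cv2.INTER_CUBIC)
cv2.imwrite(f"pics/{n}.png",p)
E
python3 -m jog '[[[21,62,0,7.2],[21,62,0,7.2],[21,62,0,7.2],[21,62,0,7.2],[21,62,0,7.2],[21,62,0,7.2],[21,62,0,7.2],[21,62,0,7.2]]]' 100
python3 w.py w1
python3 -m jog '[[[20,55,0,0],[20,55,0,0],[20,55,0,0],[20,55,0,0],[20,55,0,0],[20,55,0,0],[0,0,0,0],[0,0,0,0]]]'
python3 w.py w2
python3 - <<'E'
import cv2,numpy as np
a=[cv2.imread(f"pics/{n}.png") for n in("w1","w2")]
cv2.imwrite("pics/w12.png",np.hstack([cv2.resize(x,(400,300)) for x in a]))
E
```

```text
t: 1.2
tcp_pos: [0.3971, -0.1032, 0.405]
tool_rot: [0.996, -0.087, 0.001, 0.0]
force: [0.9, -0.5, 0.0]
finger_gap: 1.001
t: 2.25
tcp_pos: [0.5164, 0.2247, 0.4042]
tool_rot: [0.996, -0.088, -0.001, 0.001]
force: [0.4, 0.4, -0.8]
finger_gap: 0.996
```

View pics/w12.png

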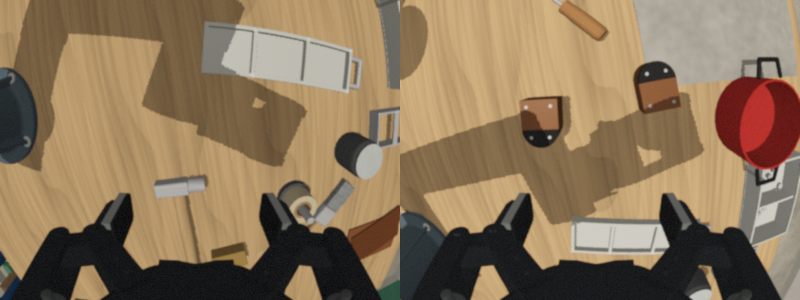

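The wrist views show the tray in w1 around (280,55) in the half-size panel. The heels in w2 are at about (542,122) and (657,85). I'll enlarge both.

```bash
cat > crop.py <<'E'
import pickle,cv2,numpy as np
def P(n,x,y,w,h,s):
    I=pickle.load(open(n+".pkl","rb"))[1][:,:,::-1]
    p=cv2.resize(I[y:y+h,x:x+w],(w*s,h*s),interpolation=cv2.INTER_CUBIC)
    for k in range(0,w,10):
        cv2.line(p,(k*s,0),(k*s,4),(0,0,255));
        if k%20==0: cv2.putText(p,str(x+k),(k*s,14),0,.35,(0,0,255))
    for k in range(0,h,10):
        cv2.line(p,(0,k*s),(4,k*s),(0,0,255))
        if k%20==0: cv2.putText(p,str(y+k),(5,k*s+4),0,.35,(0,0,255))
    return p
E
python3 - <<'E'
from crop import *
a=np.hstack([P("w2",160,125,80,90,4),P("w2",320,75,80,90,4)])
b=P("w1",270,20,260,120,3)[:240]
b=cv2.resize(P("w1",275,20,240,120,3),(640,240)) if 0 else P("w1",275,25,250,110,3)[:, :750]
W=750;a=cv2.copyMakeBorder(a,0,0,0,W-640,cv2.BORDER_CONSTANT)
m=np.vstack([a[:270] if 0 else a,b])[:600] if 0 else np.vstack([a,b]);print(m.shape)
cv2.imwrite("pics/m2.png",m[:])
E
```

```text
(690, 750, 3)
```

View pics/m2.png

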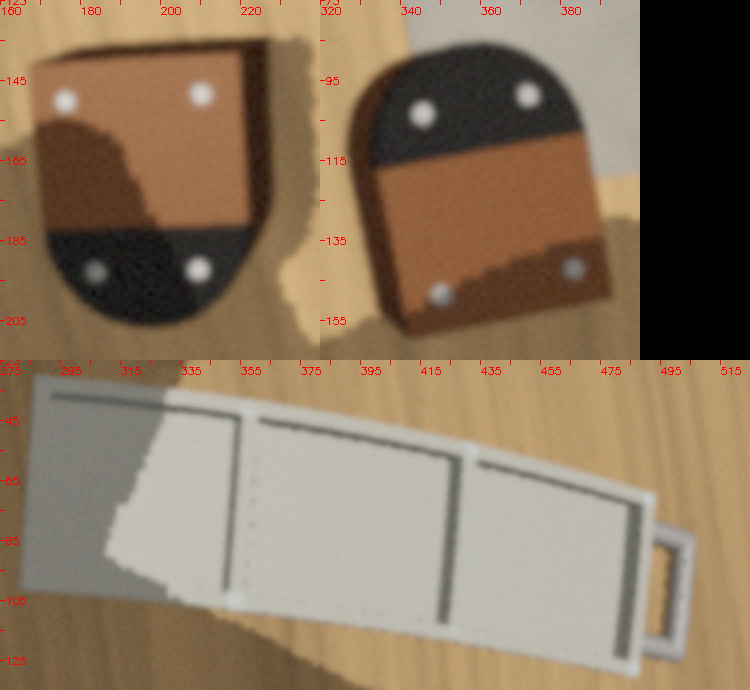

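```bash
cat > fit.py <<'E'
import pickle
from h import *
from scipy.optimize import least_squares
def fit_rect(c,pts,loc,z,x0,fish=True):
    # pts px, loc local target (None = free coordinate), circle via ('c',)
    Q=np.array([at(c,*p,z,fish)[:2]*1000 for p in pts])
    def res(p):
        co,s=np.cos(p[2]),np.sin(p[2]);L=(Q-p[:2])@np.array([[co,-s],[s,co]]);r=[]
        for l,t in zip(L,loc):
            if t=='c': r.append(np.hypot(l[0]-8,l[1])-28)
            else: r+= [l[k]-t[k] for k in(0,1) if t[k] is not None]
        return r
    s=least_squares(res,x0);p=s.x
    print('xy',p[:2].round(1),'yaw',np.degrees(p[2]).round(1),'res',np.round(s.fun,1));return p
E
python3 - <<'E'
from fit import *
c=pickle.load(open('w2.pkl','rb'))[0];o,_=ray(c,300,200,True);print('cam',o.round(3),'nadir',np.round(proj(c,[o[0]+1e-4,o[1],0],True)))
H=[(-36,28),(-36,-28),(None,28),(None,-28),'c']
a=fit_rect(c,[(220,137.5),(167.5,140.75),(222.5,180.5),(171.5,183),(197.5,206.5)],[(-36,-28),(-36,28),(None,-28),(None,28),'c'],.05,[436,247,-1.5+np.pi*0+np.pi-0]) if 0 else None
for sgn in (1,-1):
    print('A');fit_rect(c,[(220,137.5),(167.5,140.75),(222.5,180.5),(171.5,183),(197.5,206.5)],[(-36,sgn*28),(-36,-sgn*28),(None,sgn*28),(None,-sgn*28),'c'],.05,[436,247,-1.6])
    print('B');fit_rect(c,[(393,149.25),(342.5,159.25),(386,108.25),(333.5,117),(359.5,85.75)],[(-36,sgn*28),(-36,-sgn*28),(None,sgn*28),(None,-sgn*28),'c'],.05,[620,280,1.4])
c=pickle.load(open('w1.pkl','rb'))[0]
fit_rect(c,[(286.7,30),(281.7,101.7),(493.3,69),(487.3,130)],[(131,-40),(131,40),(-131,-40),(-131,40)],.018,[563,-14,2.9])
E
```

```text
cam [0.53  0.305 0.373] nadir [275. 106.]
A
xy [437.8 252.4] yaw -98.7 res [ 0.1 -0.3  0.1  0.3 -0.3  0.3 -0.2]
B
xy [622.6 235.2] yaw -77.8 res [32.9 -5.6 23.7 -4.3  1.   2.  57. ]
A
xy [442.1 294.8] yaw 84.4 res [27.7 -1.5 30.7 -2.1  1.   0.3 58.4]
B
xy [613.9 277.2] yaw 93.3 res [ 0.1  0.1  0.8 -0.5  0.2  0.1 -0.9]
xy [556.2 -11.8] yaw 166.5 res [-0.4 -0.  -0.1  0.1  0.1  0.   0.4 -0.1]
```

```bash
python3 -m jog '[[[-38,17,-20,0.7],[-39,18,-20,0.7],[0,0,-44,0],[0,0,-44,0],[0,0,-44,0],[0,0,-34,0],[0,0,-10,0],[0,0,0,0]]]' 100 40; python3 w.py w3
```

```text
t: 3.3
tcp_pos: [0.44, 0.2592, 0.1889]
tool_rot: [0.997, -0.077, -0.0, 0.0]
force: [0.6, -0.7, -0.0]
finger_gap: 1.001
```

View pics/w3.png

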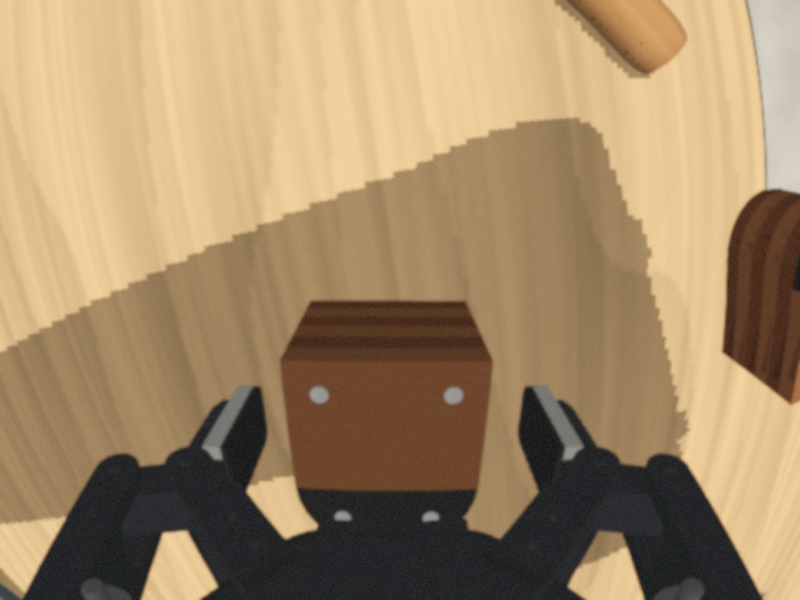

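The heel sits centred and square between the pads, with breast corners at (283,358) and (490,358). I'll grip and lift.

```bash
python3 -m jog '[[[0,0,0,0],[0,0,0,0],[0,0,0,0],[0,0,0,0],[0,0,0,0],[0,0,15,0],[0,0,30,0],[0,0,40,0]]]' 0 50
python3 -m jog '[[[20,-32,10,-10.5],[20,-32,0,-10.5],[20,-32,0,-10.5],[20,-32,0,-10.5],[20,-32,0,-10.5],[20,-32,0,-10.5],[20,-32,0,-10.5],[20,-32,0,-10.5]]]'
python3 -m jog '[[[35,-20,0,-10.5],[10,-14,0,-0.3],[0,0,0,0],[0,0,0,0],[0,0,0,0],[0,0,0,0],[0,0,0,0],[0,0,0,0]]]'
python3 w.py w4
```

```text
t: 4.35
tcp_pos: [0.4393, 0.2599, 0.2748]
tool_rot: [0.997, -0.076, -0.001, 0.0]
force: [0.7, -0.3, -2.4]
finger_gap: 0.648
t: 5.35
tcp_pos: [0.6, 0.0031, 0.2848]
tool_rot: [-0.688, 0.726, -0.0, 0.0]
force: [0.4, -0.9, -1.2]
finger_gap: 0.645
t: 6.35
tcp_pos: [0.6447, -0.0298, 0.2837]
tool_rot: [-0.619, 0.786, 0.0, -0.0]
force: [0.2, -0.7, -1.8]
finger_gap: 0.648
```

View pics/w4.png

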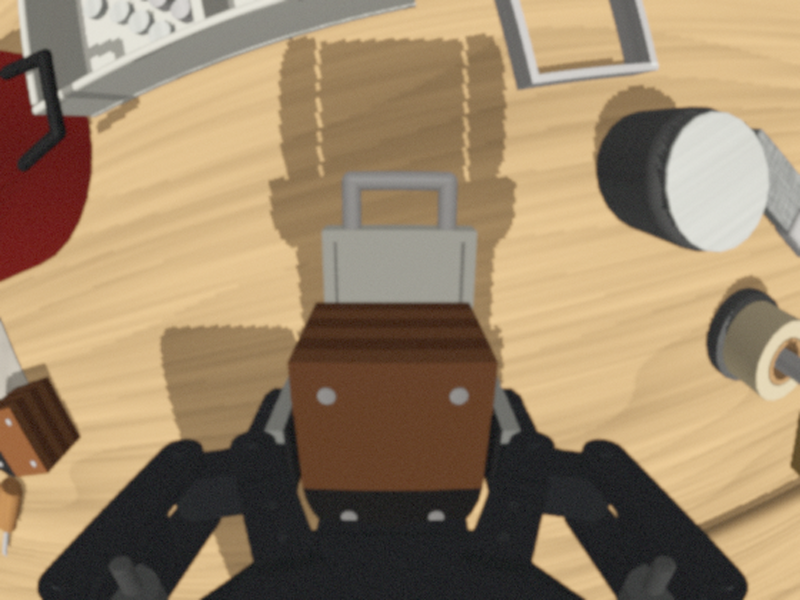

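The held heel points at the handle. The tray's handle-end corners are at (323,231) and (475,231) in the 800-pixel view. I'll work out the offset of the heel against the tray.

```bash
python3 - <<'E'
from fit import *
c=pickle.load(open('w4.pkl','rb'))[0];k=.7
f=lambda u,v,z:at(c,u*k,v*k,z,True)*1000
T=[f(323,231,.018),f(475,231,.018)];H=[f(289,362,.145),f(497,360,.145)]
for n,(a,b) in(('tray',T),('heel',H)):
    d=b-a;print(n,a[:2].round(1),b[:2].round(1),np.linalg.norm(d).round(1),'dir',(np.degrees(np.arctan2(d[1],d[0]))+90).round(1))
a=np.radians(-13.5);u=np.array([np.cos(a),np.sin(a)]);
mt=(T[0]+T[1])[:2]/2;mh=(H[0]+H[1])[:2]/2
ctr=mt-131*u;bf=mt-u*(131-83-36);print('tray ctr',ctr,'bay_a_front',bf,'bay_b_front',bf-90*u,'roll',ctr-90*u,'heel mid',mh,'move',bf-mh)
s=manip.sense();print(s['tcp_pos'],s['tool_rot'])
E
```

```text
tray [692.1  -4.8] [673.9 -80.9] 78.2 dir -13.5
heel [678.1 -10.2] [666.  -63.1] 54.2 dir -12.9
tray ctr [555.60784066 -12.26630378] bay_a_front [671.31986118 -40.04630208] bay_b_front [583.80656835 -19.03621933] roll [468.09454782   8.74377897] heel mid [672.05559124 -36.67036916] move [-0.73573006 -3.37593292]
[ 0.64475384 -0.02990275  0.28372807] [-6.18603060e-01  7.85703668e-01  5.65706020e-06  1.32722113e-07]
```

```bash
python3 -m jog '[[[-1,-3.5,-20,-0.2],[0,0,-30,0],[0,0,-25,0],[0,0,-10,0],[0,0,-3,0],[0,0,0,0],[0,0,-0.5,0],[0,0,-0.5,0]]]'; python3 w.py w5
```

```text
t: 7.4
tcp_pos: [0.644, -0.0335, 0.1955]
tool_rot: [-0.617, 0.787, -0.001, 0.0]
force: [-0.2, -0.0, -1.2]
finger_gap: 0.651
```

View pics/w5.png

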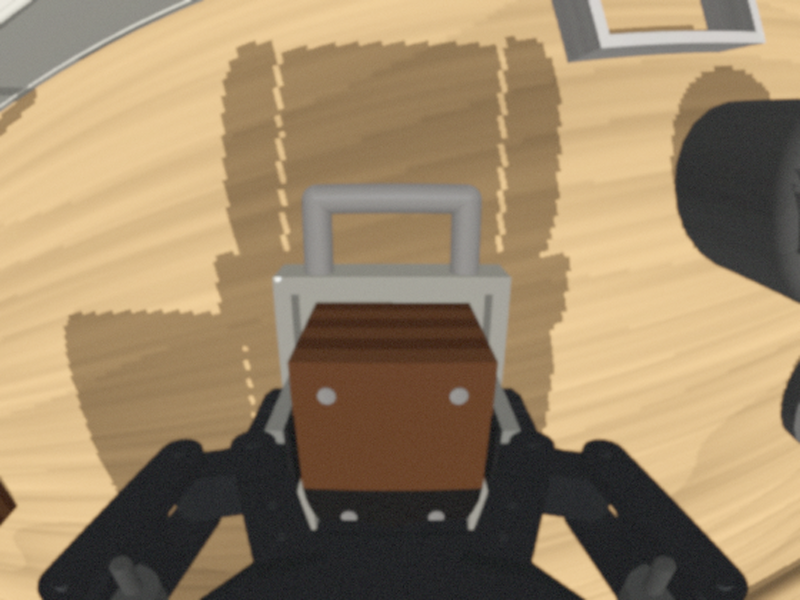

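The heel is centred in the bay, with a little clearance on each side and its breast towards the handle. I'll lower it until it touches.

```bash
python3 -m jog '[[[0,0,-0.5,0],[0,0,-0.5,0],[0,0,-0.5,0],[0,0,0,0],[0,0,0,0],[0,0,0,0],[0,0,0,0],[0,0,0,0]]]'
```

```text
t: 8.45
tcp_pos: [0.6439, -0.0335, 0.1952]
tool_rot: [-0.617, 0.787, -0.0, 0.0]
force: [-1.9, 0.5, 8.0]
finger_gap: 0.645
```

```bash
python3 -m jog '[[[0,0,0,0],[0,0,0,0],[0,0,0,0],[0,0,0,0],[0,0,10,0],[0,0,30,0],[0,0,40,0],[0,0,25,0]]]' 100
python3 -m jog '[[[-3,30,0,10.6],[-3,30,0,10.6],[-3,30,0,10.6],[-3,30,0,10.6],[-3,30,0,10.6],[-3,30,0,10.6],[-3,30,0,10.6],[-3,30,0,10.6]]]'
python3 -m jog '[[[-3,30,0,10.6],[-3,32.5,0,10.6],[0,0,0,1.1],[0,0,0,0],[0,0,0,0],[0,0,0,0],[0,0,0,0],[0,0,0,0]]]'
python3 w.py w6
```

```text
t: 9.45
tcp_pos: [0.6442, -0.0335, 0.301]
tool_rot: [-0.617, 0.787, -0.001, 0.001]
force: [0.8, 0.1, -0.2]
finger_gap: 0.999
t: 10.45
tcp_pos: [0.6196, 0.2075, 0.299]
tool_rot: [0.987, -0.162, 0.0, -0.0]
force: [-0.4, -0.3, -0.4]
finger_gap: 0.993
t: 11.45
tcp_pos: [0.6139, 0.2687, 0.2982]
tool_rot: [1.0, 0.029, -0.0, 0.0]
force: [-0.6, 0.6, -0.7]
finger_gap: 0.999
```

View pics/w6.png

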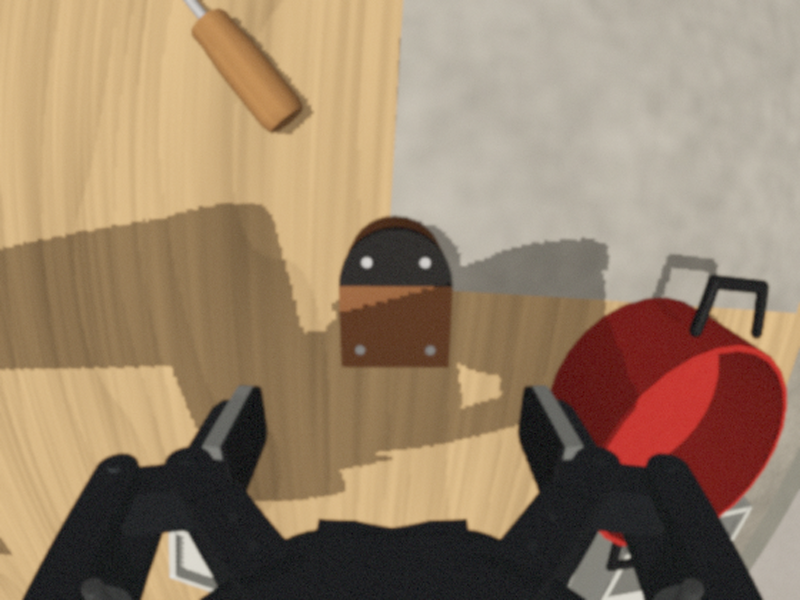

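The heel is lined up, with top corners at (342,366) and (450,366). Before going down I'll check the clearance of the right finger to the red pot.

```bash
python3 - <<'E'
from fit import *
c=pickle.load(open('w6.pkl','rb'))[0];k=.7
f=lambda u,v,z:(at(c,u*k,v*k,z,True)*1000)[:2].round()
print('pot base left',f(556,420,.01),f(575,345,.02),'rim',f(607,430,.08),f(690,352,.08),f(615,535,.08))
S=C['scene']
for z in(.02,.08):print(z,[(at(S,u*k,v*k,z)*1000)[:2].round() for u,v in((535,300),(531,335),(575,285),(617,310))])
print(f(342,366,.05),f(450,366,.05),f(396,228,.05))
E
```

```text
pot base left [731. 185.] [727. 246.] rim [729. 223.] [768. 269.] [763. 139.]
0.02 [array([717., 229.]), array([748., 146.]), array([767., 314.]), array([861., 302.])]
0.08 [array([727., 178.]), array([757., 101.]), array([774., 257.]), array([862., 245.])]
[589. 240.] [645. 244.] [613. 314.]
```

```bash
python3 -m jog '[[[0.5,0.5,-30,0],[0,0,-40,0],[0,0,-30,0],[0,0,-9,0],[0,0,0,0],[0,0,0,0],[0,0,0,0],[0,0,0,0]]]' 100
python3 -m jog '[[[0,0,0,0],[0,0,0,0],[0,0,0,0],[0,0,0,0],[0,0,0,0],[0,0,15,0],[0,0,30,0],[0,0,50,0]]]' 0 50
```

```text
t: 12.5
tcp_pos: [0.6145, 0.2696, 0.1902]
tool_rot: [1.0, 0.029, 0.001, -0.0]
force: [-0.9, -1.1, -1.1]
finger_gap: 0.995
t: 13.5
tcp_pos: [0.6131, 0.2692, 0.283]
tool_rot: [1.0, 0.029, -0.003, 0.001]
force: [0.9, -0.1, -1.1]
finger_gap: 0.647
```

```bash

python3 -m jog '[[[-7.2,-35,0,10.4],[-7.2,-35,0,10.4],[-7.2,-35,0,10.4],[-7.2,-35,0,10.4],[-7.2,-35,0,10.4],[-7.2,-35,0,10.4],[-7.2,-35,0,10.4],[-7.2,-35,0,0.4]]]'
python3 -m jog '[[[0,-2,-30,0],[0,0,-25,0],[0,0,0,0],[0,0,0,0],[0,0,0,0],[0,0,0,0],[0,0,0,0],[0,0,0,0]]]'
python3 w.py w7
python3 - <<'E'
from crop import *
cv2.imwrite("pics/m7.png",P("w7",0,0,560,420,1))
E
cp pics/w7.png pics/m7.png
```

```text
t: 14.5
tcp_pos: [0.5561, -0.0115, 0.2845]
tool_rot: [0.785, 0.62, -0.0, -0.0]
force: [-0.9, -0.3, -1.8]
finger_gap: 0.649
t: 15.5
tcp_pos: [0.5567, -0.0124, 0.2294]
tool_rot: [0.785, 0.619, 0.0, 0.0]
force: [0.1, 0.4, -1.3]
finger_gap: 0.645
```

View pics/m7.png

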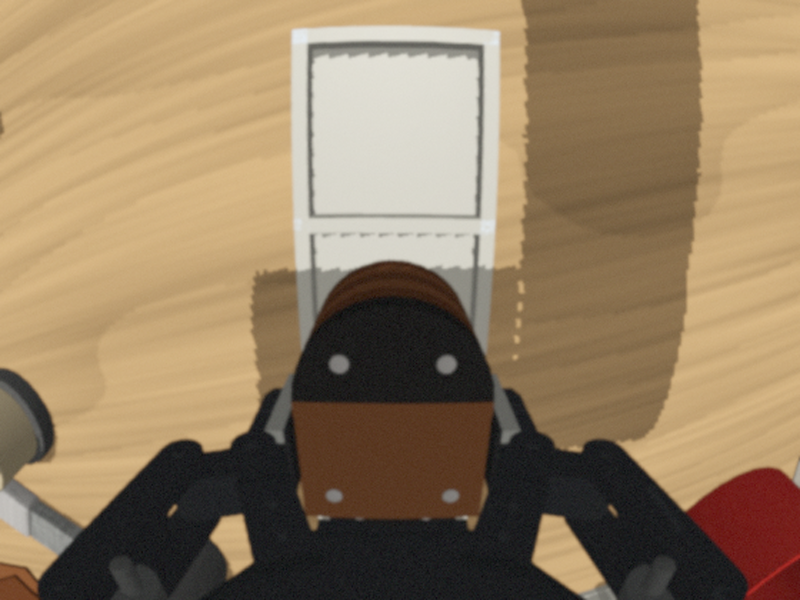

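The back of the heel is centred over the middle bay. The tray's far corners are at (292,31) and (499,33), and the divider is at about (300,224) to (494,226). I'll check the numbers.

```bash
python3 - <<'E'
from fit import *
c=pickle.load(open('w7.pkl','rb'))[0];k=.7
f=lambda u,v,z:(at(c,u*k,v*k,z,True)*1000)[:2]
a=np.radians(-13.5);u=np.array([np.cos(a),np.sin(a)]);v=np.array([-u[1],u[0]])
A,B=f(292,31,.018),f(499,33,.018);m=(A+B)/2;ctr=m+131*u;print('end',A.round(1),B.round(1),np.linalg.norm(A-B).round(1),'ctr',ctr.round(1))
zt=.05+.2294-.1902
L,R=f(293,402,zt),f(494,402,zt);h=(L+R)/2;print('heel',np.linalg.norm(L-R).round(1),'lateral heel',h@v,'tray',ctr@v,'apex',f(393,297,zt)@u,'want',(ctr-7*u)@u-36,'yaw',np.degrees(np.arctan2(*(R-L)[::-1]))-90)
# roll from w4-like scene? spindle seen in w1 static? 
c1=pickle.load(open('w1.pkl','rb'))[0];g=lambda u,v,z:(at(c1,u,v,z,True)*1000)[:2].round()
E
```

```text
end [420.4 -19.3] [439.5  58.1] 79.7 ctr [557.3 -11.2]
heel 55.4 lateral heel 118.35066558808181 tray 119.22157181053088 apex 497.89455496158024 want 501.5538574077674 yaw -13.487188260634142
```

```bash

python3 -m jog '[[[1,0.5,-15,0],[0,0,-12,0],[0,0,-4,0],[0,0,0,0],[0,0,-0.5,0],[0,0,-0.5,0],[0,0,0,0],[0,0,0,0]]]'
python3 -m jog '[[[0,0,-0.5,0],[0,0,-0.5,0],[0,0,0,0],[0,0,0,0],[0,0,0,0],[0,0,0,0],[0,0,0,0],[0,0,0,0]]]'
```

```text
t: 16.55
tcp_pos: [0.5577, -0.012, 0.1974]
tool_rot: [0.785, 0.619, 0.0, 0.0]
force: [0.2, -0.1, -2.2]
finger_gap: 0.65
t: 17.55
tcp_pos: [0.5577, -0.012, 0.1962]
tool_rot: [0.785, 0.619, 0.0, 0.0]
force: [-0.3, -0.1, -1.9]
finger_gap: 0.649
```

```bash

python3 -m jog '[[[0,0,-0.5,0],[0,0,0,0],[0,0,-0.5,0],[0,0,0,0],[0,0,0,0],[0,0,0,0],[0,0,0,0],[0,0,0,0]]]'
```

```text
t: 18.55
tcp_pos: [0.5577, -0.012, 0.1952]
tool_rot: [0.785, 0.619, -0.0, 0.0]
force: [-0.3, 0.4, -1.6]
finger_gap: 0.645
```

```bash

python3 -m jog '[[[0,0,-0.5,0],[0,0,0,0],[0,0,-0.5,0],[0,0,0,0],[0,0,0,0],[0,0,0,0],[0,0,0,0],[0,0,0,0]]]'
```

```text
t: 19.55
tcp_pos: [0.5576, -0.012, 0.1946]
tool_rot: [0.785, 0.619, 0.0, 0.0]
force: [-1.2, -0.1, 6.2]
finger_gap: 0.651
```

```bash
python3 -m jog '[[[0,0,0,0],[0,0,0,0],[0,0,0,0],[0,0,0,0],[0,0,10,0],[0,0,30,0],[0,0,45,0],[0,0,45,0]]]' 100
python3 -m jog '[[[1,-50,0,0],[1,-50,0,0],[1,-50,0,0],[1,-50,0,0],[1,-50,0,0],[0,-10,0,0],[0,0,0,0],[0,0,0,0]]]'
python3 w.py w8
```

```text
t: 20.55
tcp_pos: [0.5574, -0.0119, 0.3259]
tool_rot: [0.785, 0.619, -0.0, -0.0]
force: [0.5, -0.0, 0.6]
finger_gap: 0.995
t: 21.55
tcp_pos: [0.5625, -0.2704, 0.3242]
tool_rot: [0.785, 0.62, -0.0, -0.001]
force: [0.3, -0.3, 0.7]
finger_gap: 0.999
```

View pics/w8.png

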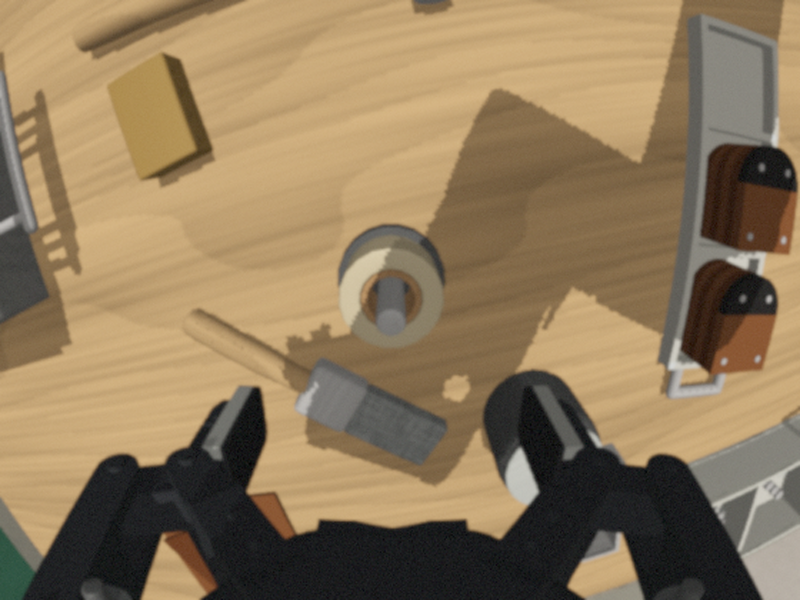

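Both heels stand in their bays. The roll's top centre is at about (391.5,292) and the post tip at (391,319). I'll compute the roll position and the tin and brush clearances.

```bash
python3 - <<'E'
from fit import *
c=pickle.load(open('w8.pkl','rb'))[0];k=.7
f=lambda u,v,z:(at(c,u*k,v*k,z,True)*1000)[:2].round(1)
print('roll',f(391.5,292,.055),'L',f(339,292,.055),'R',f(444,292,.055),'tip',f(391,319,.09),'tipback',f(391,333,.09))
print('brush',f(325,358,.02),f(446,423,.02),f(188,315,.02),'tin',f(486,430,.01),f(484,415,.075))
a=np.radians(-13.5);u=np.array([np.cos(a),np.sin(a)]);v=np.array([-u[1],u[0]])
for n,p in (('A',[(701,360),(766,372),(711,258+0)]),): pass
for z,p in((.055,(688,361)),(.055,(766,371)),(.055,(712,247)),(.055,(790,253))):
    P=f(*p,z)-np.array([556.2,-11.9]);print(z,p,'tray(-x) ',(P@u).round(1),'lat',(P@v).round(1))
E
```

```text
roll [ 555.  -268.6] L [ 548.4 -296.1] R [ 561.6 -241. ] tip [ 557.2 -269.3] tipback [ 564.1 -271. ]
brush [ 599.4 -323.8] [ 667.6 -256.2] [ 549.3 -407.3] tin [ 688.5 -228.5] [ 630.8 -233.5]
0.055 (688, 361) tray(-x)  105.7 lat -52.5
0.055 (766, 371) tray(-x)  119.2 lat 33.0
0.055 (712, 247) tray(-x)  28.3 lat -51.0
0.055 (790, 253) tray(-x)  28.2 lat 28.8
```

```bash
python3 -m jog '[[[-6,1.5,-20,0],[0,0,-40,0],[0,0,-30,0],[0,0,-20,0],[0,0,-10,0],[0,0,0,0],[0,0,0,0],[0,0,0,0]]]' 100
python3 -m jog '[[[0,0,0,0],[0,0,0,0],[0,0,0,0],[0,0,0,0],[0,0,0,0],[0,0,0,0],[0,0,5,0],[0,0,10,0]]]' 0 50
```

```text
t: 22.6
tcp_pos: [0.557, -0.2708, 0.2053]
tool_rot: [0.785, 0.619, 0.0, 0.001]
force: [0.4, -0.3, -0.5]
finger_gap: 1.004
t: 23.6
tcp_pos: [0.5564, -0.2704, 0.2192]
tool_rot: [0.785, 0.619, -0.0, -0.001]
force: [0.5, 0.9, -0.3]
finger_gap: 0.663
```

```bash
python3 -m jog '[[[0,0,20,0],[0,0,30,0],[0,0,30,0],[0,0,20,0],[0,0,0,0],[0,0,0,0],[0,0,0,0],[0,0,0,0]]]'
python3 -m jog '[[[-14,45,0,0],[-15,46,0,0],[-15,46,0,0],[-15,47,0,0],[-15,48,0,0],[-14,47.5,0,0],[0,0,0,0],[0,0,0,0]]]'
python3 -m jog '[[[0,0,-30,0],[0,0,-30,0],[0,0,0,0],[0,0,0,0],[0,0,0,0],[0,0,0,0],[0,0,0,0],[0,0,0,0]]]'
python3 w.py w9; python3 - <<'E'
from fit import *
import cv2
# numeric check of tray end without viewing: white tray rim in the wrist image vs prediction
c,im=pickle.load(open('w9.pkl','rb'));a=np.radians(-13.5);u=np.array([np.cos(a),np.sin(a)]);v=np.array([-u[1],u[0]])
ctr=np.array([556.3,-11.9]);s=manip.sense();p=s['tcp_pos'][:2]*1000
print('tcp u,v minus bay',(p-(ctr-90*u))@u,(p-(ctr-90*u))@v,s['tcp_pos'][2])
p=cv2.resize(im[:,:,::-1],(800,600))
for l in(-40,40):
    q=ctr-131*u+l*v;print(np.array(proj(c,[*q/1000,.018],True))/.7)
cv2.imwrite('pics/w9.png',p)
E
```

```text
t: 24.6
tcp_pos: [0.5565, -0.2704, 0.3182]
tool_rot: [0.785, 0.619, -0.0, -0.001]
force: [0.1, 0.1, -0.7]
finger_gap: 0.663
t: 25.6
tcp_pos: [0.4692, 0.0089, 0.3192]
tool_rot: [0.785, 0.62, 0.0, 0.0]
force: [0.6, -0.3, -0.2]
finger_gap: 0.667
t: 26.6
tcp_pos: [0.4687, 0.0091, 0.2595]
tool_rot: [0.785, 0.619, 0.0, 0.0]
force: [-0.2, 0.5, -0.7]
finger_gap: 0.666
tcp u,v minus bay -0.12064892645315076 -0.055729488323544206 0.2593891619836843
[305.93146281 240.73678177]
[478.08576478 240.88176851]
```

```bash
python3 -m jog '[[[0,0,-25,0],[0,0,-20,0],[0,0,-12,0],[0,0,-4,0],[0,0,-1,0],[0,0,0,0],[0,0,0,0],[0,0,0,0]]]'
python3 -m jog '[[[0,0,-0.5,0],[0,0,0,0],[0,0,-0.5,0],[0,0,0,0],[0,0,0,0],[0,0,0,0],[0,0,0,0],[0,0,0,0]]]'
python3 -m jog '[[[0,0,-0.5,0],[0,0,0,0],[0,0,-0.5,0],[0,0,0,0],[0,0,0,0],[0,0,0,0],[0,0,0,0],[0,0,0,0]]]'
```

```text
t: 27.65
tcp_pos: [0.4688, 0.009, 0.1976]
tool_rot: [0.785, 0.619, 0.0, 0.0]
force: [0.6, 0.5, -1.1]
finger_gap: 0.668
t: 28.65
tcp_pos: [0.4686, 0.009, 0.1962]
tool_rot: [0.785, 0.619, -0.0, -0.0]
force: [-0.3, -0.7, -0.5]
finger_gap: 0.665
t: 29.65
tcp_pos: [0.4686, 0.009, 0.1953]
tool_rot: [0.785, 0.619, 0.0, 0.0]
force: [-1.0, 0.0, 2.4]
finger_gap: 0.665
```

```bash
python3 -m jog '[[[0,0,0,0],[0,0,0,0],[0,0,0,0],[0,0,0,0],[0,0,10,0],[0,0,40,0],[0,0,50,0],[0,0,50,0]]]' 100
python3 -m jog '[[[30,-7,15,0],[40,-9,15,0],[45,-11,10,0],[45,-11,10,0],[40,-10,0,0],[0,0,0,0],[0,0,0,0],[0,0,0,0]]]'
python3 w.py w10; python3 - <<'E'
import cv2,numpy as np,pickle
from station import manip
c,w=pickle.load(open('w10.pkl','rb'))
w=cv2.resize(w[:,:,::-1],(800,600),interpolation=cv2.INTER_CUBIC)
s=manip.snapshot("scene")[:,:,::-1];d=manip.snapshot("side")[:,:,::-1]
w[400:600,0:267]=cv2.resize(s[190:310,190:350],(267,200),interpolation=cv2.INTER_CUBIC)
w[400:600,533:800]=cv2.resize(d[165:285,190:350],(267,200),interpolation=cv2.INTER_CUBIC)
cv2.imwrite("pics/fin.png",w)
E
```

```text
t: 30.65
tcp_pos: [0.4683, 0.0091, 0.3472]
tool_rot: [0.785, 0.619, -0.0, -0.0]
force: [1.5, -0.4, -1.3]
finger_gap: 0.999
t: 31.65
tcp_pos: [0.6675, -0.0385, 0.3953]
tool_rot: [0.785, 0.619, -0.0, -0.001]
force: [0.5, -0.0, -1.1]
finger_gap: 1.0
```

View pics/fin.png

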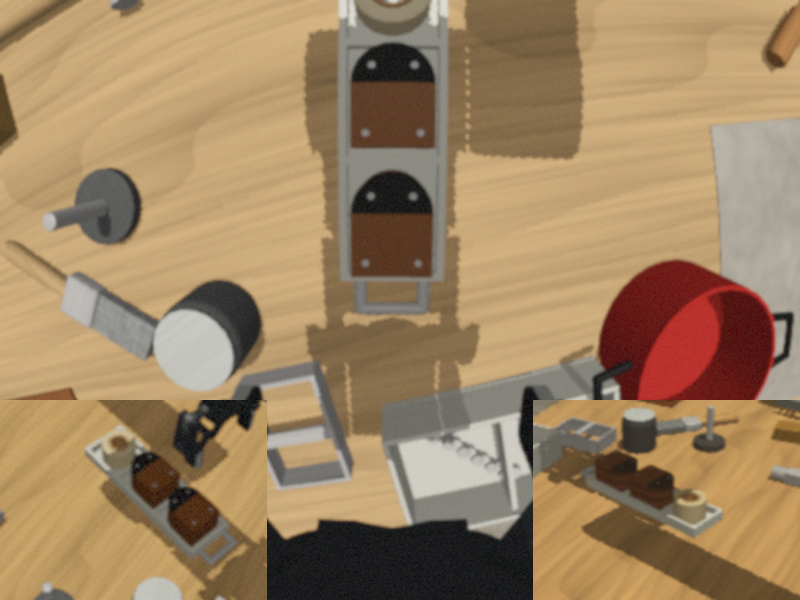

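The wrist view shows both heels upright in their bays with breasts towards the handle (heel tops at about (393,96) and (391,225)) and the spindle empty at (108,206). The inset views show the roll flat in the far bay. I'll hand it in.

```bash
python3 -c "
from station import manip
print(manip.sense()['t'],manip.sign_off())"
```

```text
the job is handed in; nothing more can be done
31.8 None
```

The tray is set out and the job was handed in at 31.8 s of the 67 s allowed. Both heels stand upright in the two long bays with their breast faces towards the handle. The roll of tape was lifted off the spindle and lies flat in the short bay.

- **Setting down:** each piece was lowered until the wrist force showed light contact (8, 6 and 2 N), then released. The contact heights matched the bay floor to about 1.5 mm.
- **Last views (wrist, scene and side):** both heels are square inside the walls, the roll is flat in its bay, and the spindle is empty. The other objects appeared where they had been; I did not measure them again.
- **Disagreements:**
  - One reading of the middle-bay heel's back was 3.6 mm off the position wanted along the tray, while the arm's own position put it within 1 mm. I shifted it 1 mm, and it ended up clear of the walls.
  - Camera estimates of the tray's centre also varied by a few mm: the scene camera was about 7 mm off in x from the wrist views I relied on.

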